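# Slide the cover plate off its feed tray and fit it on the pump housing

## Robot

A 6-joint arm with a two-finger parallel gripper is mounted at the origin on the work surface. World frame = base frame: x ahead of the robot, y to its left, z up, the work surface at z = 0. Lengths are in m, angles in degrees, forces in N, time in s.
With the tool pointing down it reaches from about 0.3 to 0.95 m from the base axis. Payload 3.1 kg.
Tool frame: the origin (TCP) lies at the centre of the arm's flange, where the gripper is bolted on; the fingertips stand tcp_to_tips ahead of it and the grasp point (between the pads) lies 155 mm ahead of it (tcp_to_tips is the distance from the TCP to the fingertips, in m); z points along the fingers, y is the line along which they close (so a half turn about z gives the same grasp; the last joint's range is limited). The gripper opens to 85 mm and grips with 20 to 120 N. Pads are 22 mm wide; open, the fingers measure 114 mm over their backs; the gripper's body (76 mm by 85 mm) begins 54 mm behind the grasp point. The pads swing forward as they close: fully open they stand 13 mm farther back than shut.
Start: joints at [-73.379, 17.653, 93.61, -0, 68.738, -3.994], TCP at [0.22, -0.585, 0.405] pointing down, gripper open.
Joint ranges: [-175.34, 175.34], [-45.06, 112.39], [2.9, 150.54], [-68.45, 248.45], [3.09, 151.38], [-168.51, 168.51]. Speed limits (degrees/s): [159.86, 159.86, 180, 180, 180, 180].

## Interface

Orientations are given as a 3x3 rotation matrix whose columns are the frame's x, y, z axes.
In Python, from station import * gives the robot as it stands.
- The arm moves only by the tool play_rows, never from a script. Its argument "targets" is a list of rows, each a list of 4 numbers: the shift along the world's x, y, z in mm, then the turn about the world's z in degrees. In form: [[tx, ty, tz, spin], ...]. A call has 1 to 5 rows; each row shifts and turns the commanded pose from where the row before left it; what a row does not reach is not made up. A row lasts 1/8 s, in which the tool goes at most 62.5 mm and 10.7 degrees, less where a joint would pass 70% of its speed; a pose out of reach is approached as far as the arm can. A call with a gripper value outside its range is refused whole. "claw" is the closure, from -1 (fully open) to 1 (shut), so that 0 is half open, set as the call begins (left out, the last holds). The fingers move at their own pace and stop on an object; the grip force is fixed at half the most. Time passes only in rows, so rows that do not move let the fingers close. It gives the time, the measured TCP pose, the force, the opening and the grip force at its end, in the units of the state.
- get_state(): the state, without advancing time (a new reading comes with each control period).
- grab_frame(name): name is "side" or "top"; returns a dict with "image" (400x640x3 uint8, red, green, blue), "K" (3x3 intrinsics, pixels), "distortion" ([k1, k2, p1, p2, k3] as OpenCV has them; the pictures are not rectified), "origin" and "rotation" of the camera in the world. Camera axes: x right, y down, z forward; pixel columns grow to the right and rows downward; lengths in m; the calibration is good to about 2 mm. A picture is of the moment at which its call begins. There is no depth.
- job_done(): hands the job in; it is judged then, once.
The state is a dict: "t": time; "q": joint angles; "joint_vel": joint speeds; "joint_torque": joint torques, N m; "ee_pos": TCP position; "ee_rot": TCP orientation; "wrist_force": force on the tool from outside, world axes, zero at the start; "torque": the same for the moment, N m; "finger_gap": finger opening in m; "gripper_force": force on a finger pad.
Only numpy, scipy, OpenCV 4.12 (cv2) and the standard library are available. Lean on these libraries where they do the work, as an engineer would, in place of code of your own. Each camera call takes 0.05 s, during which the arm holds its last target. There are 200 camera calls.

## Task

Pressing lightly from above, slide the flat steel cover plate along its tray until its narrow tab sticks out well past the tray's open front edge, with the plate still lying flat in the tray; then pinch the tab by its sides and lift the plate out. Fit it gently over the two pins of the pump housing, lying flat and fully down with the tab sticking out over the housing's front face, and let go. The tray marks easily, so touch down slowly and never press on it with more than about 1 kg of force; do not press hard on the housing either, and leave the screwdriver, bottle and bead bin where they are.

Things in the scene. Friction and masses are not known exactly. Their poses are not given: they have to be found in the camera images.
- tray: Fixed feed tray, turned up to 0.35 rad: grey block with black plastic top, 170 (x) x 90 (y) mm, origin at the centre of its underside on the bench. In its top a channel along x, floor 55 mm above the origin, 56 mm wide between side walls 4 mm high (tops at 59 mm), closed at the back by a like wall at x = +75 mm, open at the front (-x end), where the block drops sheer to the bench.
- tray_edge (a point): Middle of the tray's front edge, at the height of the channel floor (tray x = -85 mm, y = 0, z = 55 mm). Axes as the tray's.
- plate: Loose flat steel cover plate, 4 mm thick, 110 mm long (x), 120 to 195 g, flat in the tray's channel, its top flush with the walls. Origin on the underside at mid-length, x from tab to wide end. Wide part x = -23 to +55 mm, 50 mm wide, with two 15 mm through holes at x = 0 and +40 mm; solid tab x = -55 to -23 mm, 34 mm wide. Centre of mass within 6 mm of the origin.
- plate_tab (a point): Middle of the tab's end face (plate x = -55 mm, mid-thickness), at first 5 to 35 mm behind the tray's front edge. Axes as the plate's. With 35 to 40 mm of overhang the fingers can go down on either side of the tab in front of the tray; beyond 50 mm the plate tips off.
- hole_near (a point): Centre of the hole nearer the tab, on the plate's underside (plate x = 0). Axes as the plate's. Fingertips grip the plate a little better than the tray does: shut, touched down slowly (about 3 mm/s) and pressed with 5 to 7 N on the solid metal between the holes (plate x about +20 mm), they drag it along; some slip is possible.
- hole_far (a point): Centre of the hole farther from the tab, on the plate's underside (plate x = +40 mm). Axes as the plate's.
- housing: Fixed dark steel pump housing, turned up to 0.35 rad: block 84 (x) x 64 (y) mm, flat top 50 mm above the origin (centre of the underside, on the bench); front face at x = -42 mm. 8 mm thick foot plate, 110 mm wide, not reaching beyond the front face; round side bosses reach y = +-54 mm, z below 45 mm. Two upright pins, 10 mm thick, 12 mm tall, tapered tips, on the top at x = -20 and +20 mm.
- pin_near (a point): Foot of the pin nearer the housing's front (-x) face, on the pin's axis at the height of the flat top. Axes as the housing's. The near hole goes on this pin; fitted, the plate's axes are parallel to the housing's and its tab is beyond the front face.
- pin_far (a point): Foot of the other pin, on its axis at the height of the flat top. Axes as the housing's.
- screwdriver: Loose screwdriver with a yellow handle lying on the bench; leave alone.
- bottle: Loose white bottle with a red cap, 48 mm across, 110 mm tall; leave alone.
- bead_bin: Loose open blue bin of glass beads, 110 x 80 x 40 mm; leave alone.
Mind the look-alikes: they are no part of the job. What is shaped like the tray but brown or turquoise is not meant.

How it is judged:
By the outcome, as a careful person would: the job done as asked, in the order asked, and still so for the second after the job is handed in, with the robot touching nothing.
It also fails if it takes over 72 s, if anything falls off the work surface, if the arm or the gripper's body presses on something with over 40 N, if the wrist force passes 120 N, or if a joint passes its speed limit or range.

## Working session

There is one attempt and no reset: what is moved stays moved. The work goes in short steps, Python scripts to look and compute and a tool call to move; the robot and the scene stay as the last step left them, time stands still between calls to the robot, and variables do not carry over. Pictures are saved under pics/ and viewed, at most 10 in all, crops included, and the job is handed in when it is done.

Besides the shell and the picture viewer there is one more tool, called after "Emit:" as name(argument=value, ...) on one line, values as JSON. play_rows: Moves the arm, as the interface text tells. Its arguments: {"type":"object","properties":{"targets":{"type":"array","items":{"type":"array","items":{"type":"number"}}},"claw":{"type":"number"}},"required":["targets"]}

```bash
mkdir -p pics; ls
python3 - <<'E'
from station import *
import cv2
s=get_state(); print({k:s[k] for k in s if k not in('joint_vel','joint_torque')})
try: print(tcp_to_tips)
except Exception as e: print(e)
for n in("side","top"):
    f=grab_frame(n); cv2.imwrite(f"pics/{n}0.png",f["image"][:,:,::-1]); print(n,f["K"],f["distortion"],f["origin"],f["rotation"])
E
```

```text
pics
{'t': 0.0, 'q': array([-7.33799942e+01,  1.77063493e+01,  9.36899146e+01, -7.48167859e-04,
        6.87380189e+01, -3.99416706e+00]), 'ee_pos': array([ 0.21988987, -0.58458675,  0.40342329]), 'ee_rot': array([[ 9.35970854e-01,  3.52076832e-01, -6.82005889e-04],
       [ 3.52077460e-01, -9.35968180e-01,  2.24228291e-03],
       [ 1.51120052e-04, -2.33883035e-03, -9.99997254e-01]]), 'wrist_force': array([ 0.13374844, -0.3689889 ,  0.44522159]), 'torque': array([-0.00878805, -0.0371908 , -0.00547135]), 'gripper_force': 0.0, 'finger_gap': 0.08538129363482763}
0.1734
side [[487.80032373   0.         324.95208209]
 [  0.         487.80032373 202.72698124]
 [  0.           0.           1.        ]] [-0.14982083  0.          0.          0.          0.        ] [-0.06390306  0.79424471  1.00396961] [[-0.7975167  -0.41841125  0.43462529]
 [-0.60319412  0.53972072 -0.58724646]
 [ 0.01113425 -0.73050227 -0.68281949]]
top [[434.1131204    0.         312.89672398]
 [  0.         434.1131204  187.75625362]
 [  0.           0.           1.        ]] [-0.10242629  0.          0.          0.          0.        ] [0.44513178 0.00250305 1.42670009] [[-0.0170982  -0.99597948  0.08793477]
 [-0.99985269  0.01689999 -0.00299819]
 [ 0.00150004 -0.08797308 -0.99612172]]
```

View pics/top0.png

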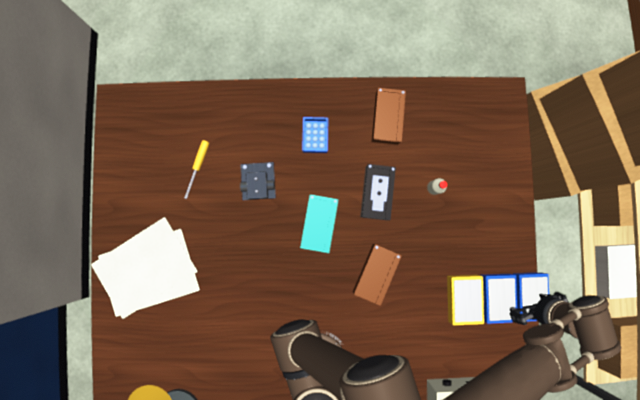

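View pics/side0.png

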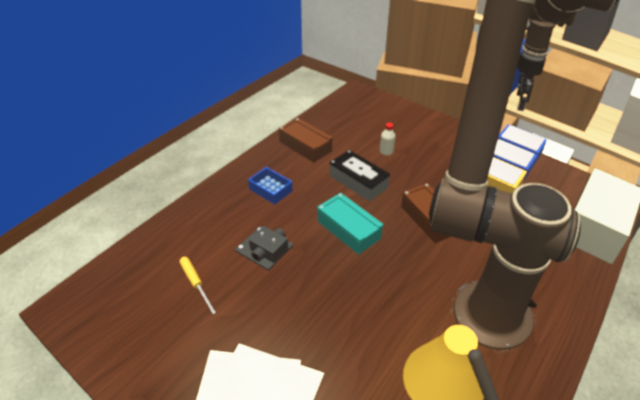

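The top view shows the black tray with the plate at (378,191), its tab towards the robot (downwards), and the housing at (257,181). The bottle is at (437,186). The side view shows the tray at (360,173) and the housing at (266,243). I'll enlarge crops.

Run:
```python
import cv2,numpy as np
a=cv2.imread("pics/top0.png");b=cv2.imread("pics/side0.png")
c1=cv2.resize(a[155:230,350:410],None,fx=6.5,fy=6.5,interpolation=cv2.INTER_CUBIC)  # 390x487
c2=cv2.resize(a[150:210,230:285],None,fx=6.5,fy=6.5,interpolation=cv2.INTER_CUBIC)
H=max(c1.shape[0],c2.shape[0]);p=lambda c:cv2.copyMakeBorder(c,0,H-c.shape[0],0,10,0)
cv2.imwrite("pics/ctop.png",np.hstack([p(c1),p(c2)]))
```

```text
(no output)
```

View pics/ctop.png

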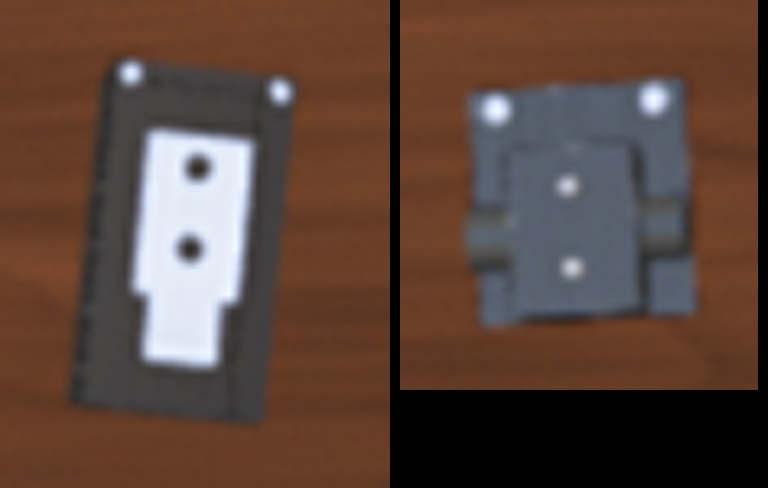

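Crop: plate holes far (198,167) and near (190,248); tab end corners (142,363) and (219,367); tray front corners (70,403) and (262,422). The pin tips are far (568,185) and near (572,267).

```bash
cat > h.py <<'E'
from station import *
import cv2,numpy as np
from scipy.optimize import least_squares
def cam(name,save=None):
    f=grab_frame(name)
    if save: cv2.imwrite(save,f["image"][:,:,::-1])
    return f
def proj(f,P):
    R=np.array(f["rotation"]).T
    return cv2.projectPoints(np.asarray(P,float),cv2.Rodrigues(R)[0],-R@f["origin"],np.array(f["K"]),np.array(f["distortion"]))[0][:,0]
def fit(f,model,pix,x0=(.45,0,0)):
    """planar pose x,y,yaw of model points (m, with world z) from pixels"""
    model=np.asarray(model,float)
    def W(p):
        c,s=np.cos(p[2]),np.sin(p[2]);return np.c_[p[0]+c*model[:,0]-s*model[:,1],p[1]+s*model[:,0]+c*model[:,1],model[:,2]]
    r=least_squares(lambda p:(proj(f,W(p))-pix).ravel(),x0,x_scale=[.01,.01,.1])
    return r.x,np.abs(r.fun).max(),r.fun.reshape(-1,2).round(1).tolist()
def crop2pix(p,off,s): return (np.asarray(p,float)+.5)/s-.5+off
E
python3 - <<'E'
from h import *
f=cam("top")
pl=[[.04,0,.058],[0,0,.058],[-.055,.017,.059],[-.055,-.017,.059],[.055,.025,.059],[.055,-.025,.059],[-.023,.025,.059],[-.023,-.025,.059]]
pp=crop2pix([[198,167],[190,248],[142,363],[219,367],[147,130],[255,141],[133,291],[240,303]],[350,155],6.5)
a=fit(f,pl,pp);print("plate",a[0][:2]*1e3,np.degrees(a[0][2]),a[2])
tr=[[-.085,.045,.059],[-.085,-.045,.059],[.085,.045,.059],[.085,-.045,.059]]
tp=crop2pix([[70,403],[262,422],[108,65],[296,80]],[350,155],6.5)
a=fit(f,tr,tp);print("tray",a[0][:2]*1e3,np.degrees(a[0][2]),a[2])
ho=[[.02,0,.062],[-.02,0,.062],[-.042,.032,.05],[-.042,-.032,.05],[.042,.032,.05],[.042,-.032,.05]]
hp=crop2pix([[168,185],[172,267],[114,312],[240,310],[110,148],[232,142]],[230,150],6.5)
a=fit(f,ho,hp);print("housing",a[0][:2]*1e3,np.degrees(a[0][2]),a[2])
a=fit(f,ho[:2],hp[:2]);print("pins",a[0][:2]*1e3,np.degrees(a[0][2]),a[2])
E
```

```text
plate [ 545.79007655 -210.48043627] -6.779798229806443 [[-0.1, 0.2], [0.1, 0.2], [0.6, -0.7], [-0.5, -0.3], [0.4, 0.4], [-0.6, 0.3], [0.4, 0.0], [-0.4, -0.2]]
tray [ 549.70511378 -207.44773258] -7.402496740601004 [[0.8, 0.3], [-0.5, 0.5], [0.4, -0.9], [-0.6, 0.0]]
housing [579.69692176 178.76736069] 1.5066215526839153 [[0.2, -0.0], [-0.0, -0.1], [-0.4, 0.6], [0.2, 0.1], [-0.6, -0.3], [0.6, -0.3]]
pins [579.52484748 179.01208085] 2.4819282398756704 [[0.0, 0.0], [-0.0, -0.0]]
```

Emit:
play_rows(targets=[[35, 37, 0, -2.8], [35, 37, 0, -2.8], [35, 37, 0, -2.8], [35, 37, 0, -2.8], [35, 37, 0, -2.8]], claw=1)

```text
t: 0.78
ee_pos: [0.3959, -0.3986, 0.4044]
ee_rot: [[0.994, 0.113, -0.0], [0.113, -0.994, 0.0], [-0.0, -0.0, -1.0]]
wrist_force: [0.9, -0.3, 1.0]
finger_gap: 0.0002
gripper_force: 0.0
```

Emit:
play_rows(targets=[[35, 37, 0, -2.8], [35, 37, 0, -2.8], [35, 37, 0, -2.8], [35, 37, 0, -2.8], [31, 39, 0, -2.8]])

```text
t: 1.4
ee_pos: [0.567, -0.2116, 0.4043]
ee_rot: [[0.992, -0.13, -0.0], [-0.13, -0.992, 0.0], [-0.0, 0.0, -1.0]]
wrist_force: [-0.4, -1.0, 0.3]
finger_gap: 0.0003
gripper_force: 0.0
```

Emit:
play_rows(targets=[[0, 0, -30, 0], [0, 0, -40, 0], [0, 0, -40, 0], [0, 0, -30, 0], [0, 0, -10, 0]])

```text
t: 2.02
ee_pos: [0.5648, -0.2124, 0.2519]
ee_rot: [[0.992, -0.129, -0.005], [-0.128, -0.992, 0.002], [-0.005, -0.002, -1.0]]
wrist_force: [-0.3, 0.5, -0.4]
finger_gap: 0.0003
gripper_force: 0.0
```

Emit:
play_rows(targets=[[0, 0, 0, 0], [0, 0, 0, 0]])

```text
t: 2.28
ee_pos: [0.5669, -0.2134, 0.2563]
ee_rot: [[0.992, -0.129, 0.003], [-0.129, -0.992, -0.001], [0.003, 0.001, -1.0]]
wrist_force: [0.1, 0.5, 0.2]
finger_gap: 0.0001
gripper_force: 0.0
```

Run:
```python
from h import *
f=cam("side","pics/s1.png");g=cam("top","pics/t1.png")
s=get_state();print(s['ee_pos'],s['wrist_force'],s['ee_rot'][:,2])
a=f["image"][:,:,::-1][135:205,315:405];c1=cv2.resize(a,None,fx=6,fy=6,interpolation=cv2.INTER_CUBIC)
cv2.imwrite("pics/c1.png",c1)
tip=s['ee_pos']-[0,0,.1734]
y=np.radians(-7);P=np.array([.5458,-.2105,.059])
pts=[tip]+[P+[np.cos(y)*d,np.sin(y)*d,0] for d in(0,.02,.04,-.055)]
print(((proj(f,pts)-[315,135]+.5)*6-.5).round())
```

```text
[ 0.56682269 -0.21338394  0.25647019] [ 0.04885519 -0.07593149 -0.40012574] [ 0.00299277 -0.00135384 -0.99999461]
[[247. 145.]
 [275. 200.]
 [246. 183.]
 [217. 166.]
 [357. 249.]]
```

View pics/c1.png

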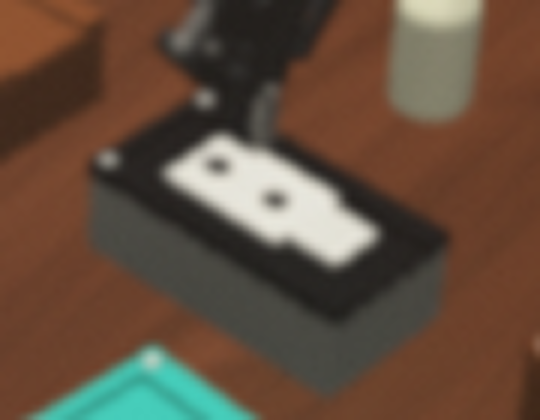

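The side view shows the plate holes at (218,165) and (276,199), as predicted, with the shut fingertips at about (255,143) above the metal between them. I'll descend now.

Emit:
play_rows(targets=[[0, 0, -6, 0], [0, 0, -6, 0], [0, 0, -4, 0], [0, 0, -1, 0], [0, 0, -0.4, 0]])

```text
t: 3.0
ee_pos: [0.566, -0.213, 0.2371]
ee_rot: [[0.992, -0.129, -0.0], [-0.129, -0.992, 0.0], [-0.0, -0.0, -1.0]]
wrist_force: [-0.2, -0.6, -0.2]
finger_gap: -0.0001
gripper_force: 0.0
```

Emit:
play_rows(targets=[[0, 0, -0.3, 0], [0, 0, -0.3, 0], [0, 0, -0.3, 0], [0, 0, -0.3, 0], [0, 0, -0.3, 0]])

```text
t: 3.62
ee_pos: [0.566, -0.213, 0.2358]
ee_rot: [[0.992, -0.129, 0.0], [-0.129, -0.992, 0.0], [0.0, -0.0, -1.0]]
wrist_force: [0.1, -0.2, -0.5]
finger_gap: 0.0002
gripper_force: 0.0
```

Emit:
play_rows(targets=[[0, 0, -0.3, 0], [0, 0, -0.3, 0], [0, 0, -0.3, 0], [0, 0, -0.3, 0], [0, 0, -0.3, 0]])

```text
t: 4.25
ee_pos: [0.566, -0.213, 0.2343]
ee_rot: [[0.992, -0.129, 0.0], [-0.129, -0.992, 0.0], [0.0, -0.0, -1.0]]
wrist_force: [-0.0, 0.4, -0.3]
finger_gap: 0.0002
gripper_force: 0.0
```

Emit:
play_rows(targets=[[0, 0, -0.3, 0], [0, 0, -0.3, 0], [0, 0, -0.3, 0], [0, 0, -0.3, 0]])

```text
t: 4.75
ee_pos: [0.566, -0.213, 0.233]
ee_rot: [[0.992, -0.129, -0.0], [-0.129, -0.992, 0.0], [-0.0, -0.0, -1.0]]
wrist_force: [-0.4, -0.1, 0.3]
finger_gap: 0.0002
gripper_force: 0.0
```

Emit:
play_rows(targets=[[0, 0, -0.3, 0], [0, 0, -0.2, 0]])

```text
t: 5.0
ee_pos: [0.566, -0.213, 0.2325]
ee_rot: [[0.992, -0.129, -0.0], [-0.129, -0.992, 0.0], [-0.0, -0.0, -1.0]]
wrist_force: [-0.0, -0.2, 0.7]
finger_gap: 0.0002
gripper_force: 0.0
```

Emit:
play_rows(targets=[[0, 0, -0.2, 0], [0, 0, 0, 0]])

```text
t: 5.25
ee_pos: [0.566, -0.213, 0.2325]
ee_rot: [[0.992, -0.129, -0.0], [-0.129, -0.992, 0.0], [-0.0, -0.0, -1.0]]
wrist_force: [-0.5, -0.1, 1.5]
finger_gap: 0.0001
gripper_force: 0.7
```

Emit:
play_rows(targets=[[0, 0, -0.1, 0], [0, 0, 0, 0]])

```text
t: 5.5
ee_pos: [0.566, -0.213, 0.2325]
ee_rot: [[0.992, -0.129, -0.0], [-0.129, -0.992, 0.0], [-0.0, -0.0, -1.0]]
wrist_force: [-0.7, 0.5, 3.6]
finger_gap: -0.0
gripper_force: 1.5
```

Emit:
play_rows(targets=[[0, 0, -0.2, 0], [0, 0, 0, 0], [0, 0, 0, 0]])

```text
t: 5.88
ee_pos: [0.5661, -0.213, 0.2325]
ee_rot: [[0.992, -0.129, -0.0], [-0.129, -0.992, 0.0], [-0.0, -0.0, -1.0]]
wrist_force: [-2.5, 1.9, 4.6]
finger_gap: 0.0001
gripper_force: 2.6
```

Emit:
play_rows(targets=[[-0.5, 0.06, 0, 0], [-1, 0.13, 0, 0], [-1, 0.13, 0, 0], [-1, 0.13, 0, 0], [-1, 0.13, 0, 0]])

```text
t: 6.5
ee_pos: [0.562, -0.2127, 0.2325]
ee_rot: [[0.992, -0.129, 0.002], [-0.129, -0.992, -0.001], [0.002, 0.001, -1.0]]
wrist_force: [3.1, -0.7, 3.6]
finger_gap: 0.0001
gripper_force: 1.8
```

Emit:
play_rows(targets=[[-1, 0.13, -0.1, 0], [-1, 0.13, -0.1, 0], [-1, 0.13, 0, 0], [-1, 0.13, 0, 0], [-1, 0.13, 0, 0]])

```text
t: 7.12
ee_pos: [0.557, -0.212, 0.2325]
ee_rot: [[0.992, -0.129, 0.002], [-0.129, -0.992, -0.001], [0.002, 0.001, -1.0]]
wrist_force: [3.2, -0.9, 4.9]
finger_gap: -0.0003
gripper_force: 2.6
```

Run:
```python
from h import *
f=cam("side","pics/s2.png");s=get_state();print(s['ee_pos'],s['wrist_force'])
b=cv2.imread("pics/s1.png");d=cv2.imread("pics/s2.png")
c=[cv2.resize(i[150:190,330:390],None,fx=6,fy=6,interpolation=cv2.INTER_CUBIC) for i in(b,d)]
cv2.imwrite("pics/c2.png",np.hstack(c))
```

```text
[ 0.55692752 -0.21196952  0.23246782] [3.29765521 0.32875519 5.44062327]
```

View pics/c2.png

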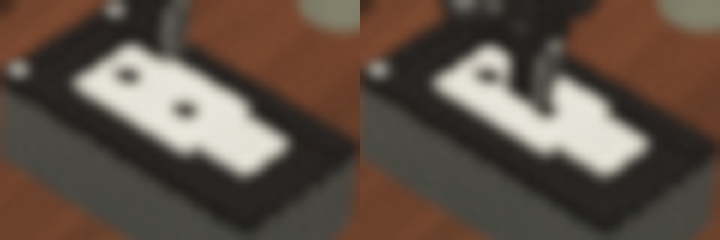

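The tab end corner is at (290,143) in both crops, so the plate has not moved: the fingers slipped about 9 mm at 4 to 5 N. I'll lift, go back between the holes and press closer to 7 N.

Emit:
play_rows(targets=[[0, 0, 1, 0], [0, 0, 2, 0], [4.5, -0.6, 0, 0], [5, -0.6, 0, 0], [0, 0, -1.6, 0]])

```text
t: 7.8
ee_pos: [0.5664, -0.213, 0.2331]
ee_rot: [[0.992, -0.128, 0.0], [-0.128, -0.992, -0.0], [0.0, 0.0, -1.0]]
wrist_force: [0.8, -0.4, 0.3]
finger_gap: 0.0002
gripper_force: 0.0
```

Emit:
play_rows(targets=[[0, 0, -0.3, 0], [0, 0, -0.3, 0], [0, 0, -0.3, 0], [0, 0, -0.3, 0], [0, 0, -0.2, 0]])

```text
t: 8.43
ee_pos: [0.5659, -0.2129, 0.2325]
ee_rot: [[0.992, -0.129, -0.001], [-0.129, -0.992, 0.0], [-0.001, -0.0, -1.0]]
wrist_force: [-2.6, 1.2, 7.6]
finger_gap: 0.0002
gripper_force: 3.2
```

Emit:
play_rows(targets=[[0, 0, -0.1, 0], [0, 0, 0, 0], [0, 0, 0, 0]])

```text
t: 8.8
ee_pos: [0.5659, -0.2129, 0.2325]
ee_rot: [[0.992, -0.129, -0.001], [-0.129, -0.992, 0.0], [-0.001, -0.0, -1.0]]
wrist_force: [-2.3, 1.0, 5.9]
finger_gap: 0.0002
gripper_force: 3.0
```

Emit:
play_rows(targets=[[-0.5, 0.06, 0, 0], [-0.8, 0.1, -0.1, 0], [-0.8, 0.1, 0, 0], [-0.8, 0.1, 0, 0], [-0.8, 0.1, 0, 0]])

```text
t: 9.43
ee_pos: [0.5633, -0.213, 0.2325]
ee_rot: [[0.992, -0.128, 0.004], [-0.128, -0.992, -0.002], [0.004, 0.001, -1.0]]
wrist_force: [3.7, 0.8, 4.4]
finger_gap: 0.0001
gripper_force: 2.5
```

```bash
cat > m.py <<'E'
from h import *
import sys
s=get_state();print(s['ee_pos'],s['wrist_force'],s['gripper_force'])
def tab(im):
    """plate x shift from white-mask: tab-end (rows max along tray axis) in side view crop"""
    c=im[145:200,325:400].astype(int); m=(c.min(2)>140).astype(np.uint8)
    n,l,st,_=cv2.connectedComponentsWithStats(m); k=1+np.argmax(st[1:,4])
    ys,xs=np.nonzero(l==k); d=np.array([140.,83.])/np.hypot(140,83)
    t=xs*d[0]+ys*d[1]; return np.percentile(t,[97,99,100]).round(1), st[k,4]
e=cv2.imread("pics/s1.png")[:,:,::-1]
print("ref",tab(e)); f=cam("side",sys.argv[1] if len(sys.argv)>1 else None); print("now",tab(f["image"]))
E
python3 m.py pics/s3.png
```

```text
[ 0.56332952 -0.21298006  0.23250025] [3.67317404 0.76249761 4.36248906] 2.4635528764338233
ref (array([56.8, 57.9, 58.7]), np.int32(334))
now (array([57. , 58. , 58.7]), np.int32(278))
```

Emit:
play_rows(targets=[[0, 0, -0.1, 0], [0, 0, -0.1, 0], [-0.5, 0.06, 0, 0], [-0.5, 0.06, 0, 0]])

```text
t: 9.98
ee_pos: [0.5624, -0.213, 0.2325]
ee_rot: [[0.992, -0.129, 0.004], [-0.129, -0.992, -0.002], [0.004, 0.001, -1.0]]
wrist_force: [3.5, 0.1, 6.1]
finger_gap: 0.0003
gripper_force: 2.7
```

```bash
python3 m.py
```

```text
[ 0.56238047 -0.21299981  0.23248525] [3.51893132 0.08320055 6.14288801] 2.7464259864063933
ref (array([56.8, 57.9, 58.7]), np.int32(334))
now (array([57.3, 58.2, 59.2]), np.int32(274))
```

Emit:
play_rows(targets=[[-1, 0.13, -0.05, 0], [-1, 0.13, 0, 0], [-1, 0.13, 0, 0], [-1, 0.13, 0, 0], [-1, 0.13, 0, 0]])

```text
t: 10.65
ee_pos: [0.5574, -0.2125, 0.2325]
ee_rot: [[0.992, -0.129, 0.004], [-0.129, -0.992, -0.002], [0.004, 0.002, -1.0]]
wrist_force: [3.2, 0.1, 6.5]
finger_gap: -0.0004
gripper_force: 2.7
```

```bash
python3 m.py
```

```text
[ 0.55739157 -0.21253692  0.2324812 ] [3.24823221 0.11420083 6.54797025] 2.748229606077075
ref (array([56.8, 57.9, 58.7]), np.int32(334))
now (array([59. , 60.1, 60.9]), np.int32(280))
```

The plate is following now (about 5 mm). Continuing.

Emit:
play_rows(targets=[[-2, 0.25, 0, 0], [-2, 0.25, 0, 0], [-2, 0.25, 0, 0], [-2, 0.25, 0, 0], [-2, 0.25, 0, 0]])

```text
t: 11.32
ee_pos: [0.5474, -0.2113, 0.2325]
ee_rot: [[0.992, -0.128, 0.004], [-0.128, -0.992, -0.002], [0.004, 0.002, -1.0]]
wrist_force: [3.1, -0.1, 6.0]
finger_gap: 0.0001
gripper_force: 2.8
```

Emit:
play_rows(targets=[[-2, 0.25, 0, 0], [-2, 0.25, 0, 0], [-2, 0.25, 0, 0], [-2, 0.25, 0, 0], [-2, 0.25, 0, 0]])

```text
t: 11.95
ee_pos: [0.5374, -0.2101, 0.2325]
ee_rot: [[0.992, -0.129, 0.004], [-0.129, -0.992, -0.002], [0.004, 0.002, -1.0]]
wrist_force: [3.5, -0.6, 4.3]
finger_gap: -0.0002
gripper_force: 2.8
```

```bash
python3 m.py
```

```text
[ 0.5374     -0.2100606   0.23249519] [ 3.48453668 -0.62908038  4.31655133] 2.776429356308654
ref (array([56.8, 57.9, 58.7]), np.int32(334))
now (array([64.8, 65.9, 66.7]), np.int32(282))
```

Emit:
play_rows(targets=[[-2, 0.25, -0.03, 0], [-2, 0.25, 0, 0], [-2, 0.25, 0, 0], [-2, 0.25, 0, 0], [-2, 0.25, 0, 0]])

```text
t: 12.62
ee_pos: [0.5274, -0.2088, 0.2325]
ee_rot: [[0.992, -0.129, 0.004], [-0.129, -0.992, -0.002], [0.004, 0.002, -1.0]]
wrist_force: [3.6, -1.1, 4.8]
finger_gap: -0.0003
gripper_force: 2.8
```

Emit:
play_rows(targets=[[-2, 0.25, 0, 0], [-2, 0.25, 0, 0], [-2, 0.25, 0, 0], [-2, 0.25, 0, 0], [-2, 0.25, 0, 0]])

```text
t: 13.25
ee_pos: [0.5175, -0.2076, 0.2325]
ee_rot: [[0.992, -0.128, 0.004], [-0.128, -0.992, -0.003], [0.005, 0.002, -1.0]]
wrist_force: [4.3, 0.2, 6.5]
finger_gap: -0.0001
gripper_force: 2.8
```

Emit:
play_rows(targets=[[-2, 0.25, 0, 0], [-2, 0.25, 0, 0], [-2, 0.25, 0, 0], [-2, 0.25, 0, 0], [-2, 0.25, 0, 0]])

```text
t: 13.88
ee_pos: [0.5075, -0.2063, 0.2325]
ee_rot: [[0.992, -0.129, 0.004], [-0.129, -0.992, -0.002], [0.005, 0.002, -1.0]]
wrist_force: [2.8, -0.3, 6.3]
finger_gap: -0.0001
gripper_force: 2.9
```

```bash
python3 m.py pics/s4.png
python3 - <<'E'
from h import *
b=cv2.imread("pics/s4.png");g=cam("top","pics/t4.png");d=cv2.imread("pics/t4.png")
c1=cv2.resize(b[145:205,325:395],None,fx=6,fy=6,interpolation=cv2.INTER_CUBIC)
c2=cv2.resize(d[170:230,350:405],None,fx=6,fy=6,interpolation=cv2.INTER_CUBIC)
cv2.imwrite("pics/c4.png",np.hstack([c1,c2]))
E
```

```text
[ 0.5074808  -0.2063378   0.23248267] [ 2.84399435 -0.25862386  6.31865724] 2.861433040816337
ref (array([56.8, 57.9, 58.7]), np.int32(334))
now (array([73.8, 74.8, 75.6]), np.int32(290))
```

View pics/c4.png

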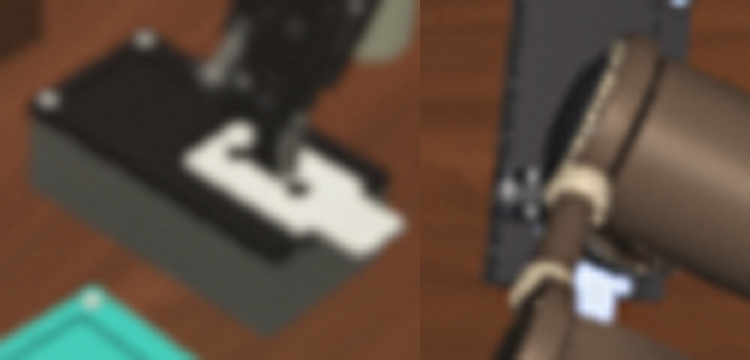

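Side crop: tab end corners at (405,222) and (362,257), projecting past the tray's front edge, plate flat. Overhang is about 32 mm, so about 6 mm more is needed.

Emit:
play_rows(targets=[[-2, 0.25, 0, 0], [-2, 0.25, 0, 0], [-2, 0.25, 0, 0], [0, 0, 0.5, 0], [0, 0, 3, 0]])

```text
t: 14.6
ee_pos: [0.499, -0.2044, 0.2337]
ee_rot: [[0.992, -0.128, -0.005], [-0.128, -0.992, 0.002], [-0.005, -0.001, -1.0]]
wrist_force: [-0.6, 0.2, -0.7]
finger_gap: -0.0001
gripper_force: 0.0
```

Emit:
play_rows(targets=[[0, 0, 20, 0], [0, 0, 30, 0], [0, -25, 20, 0], [0, -60, 10, 0], [0, -60, 0, 0]])

```text
t: 15.22
ee_pos: [0.4997, -0.3504, 0.3148]
ee_rot: [[0.992, -0.127, -0.002], [-0.127, -0.992, 0.001], [-0.002, -0.001, -1.0]]
wrist_force: [0.9, -0.4, -0.2]
finger_gap: -0.0002
gripper_force: 0.0
```

```bash
python3 m.py pics/s5.png
python3 - <<'E'
from h import *
b=cv2.imread("pics/s5.png");g=cam("top","pics/t5.png");d=cv2.imread("pics/t5.png")
c1=cv2.resize(b[145:205,325:395],None,fx=6,fy=6,interpolation=cv2.INTER_CUBIC)
c2=cv2.resize(d[170:230,350:405],None,fx=6,fy=6,interpolation=cv2.INTER_CUBIC)
cv2.imwrite("pics/c5.png",np.hstack([c1,c2]))
E
```

```text
[ 0.4996872  -0.35036758  0.31479363] [ 0.86956115 -0.3723213  -0.18524672] 0.0
ref (array([56.8, 57.9, 58.7]), np.int32(334))
now (array([75.2, 76.2, 77. ]), np.int32(360))
```

View pics/c5.png

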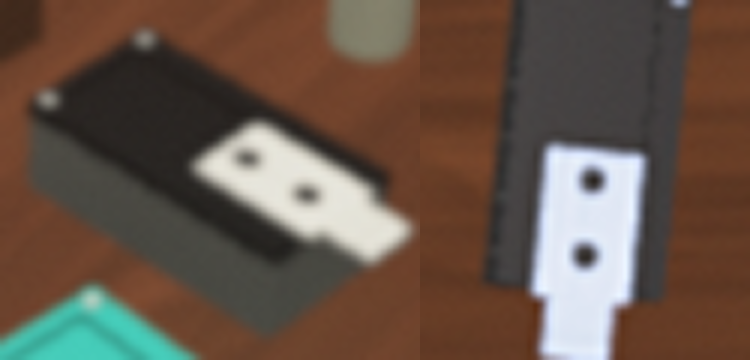

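Plate flat, tab overhanging. Top crop: holes (592,180) and (586,255), shoulder corners (532,295) and (636,303), tray front corners (485,280) and (662,298).

Run:
```python
from h import *
f=cam("top")
pl=np.array([[.04,0,.058],[0,0,.058],[-.055,.017,.059],[-.055,-.017,.059],[.055,.025,.059],[.055,-.025,.059],[-.023,.025,.059],[-.023,-.025,.059]])
pp=crop2pix(np.array([[592,180],[586,255],[540,355],[607,358],[546,145],[645,155],[532,295],[636,303]])-[420,0],[350,170],6)
a=fit(f,pl,pp);print("plate",a[0][:2]*1e3,np.degrees(a[0][2]),a[2]); p=a[0]
b=fit(f,[[0,.045,.059],[0,-.045,.059]],crop2pix(np.array([[485,280],[662,298]])-[420,0],[350,170],6))[0];print("edge",b[:2]*1e3,np.degrees(b[2]))
# side view fit
g=cam("side"); sp=crop2pix([[247,158],[307,193],[412,229],[372,264],[258,123],[192,166],[378,191],[310,240]],[325,145],6)
pl2=pl[[0,1,3,2,5,4,7,6]];
c=fit(g,pl2,sp);print("side",c[0][:2]*1e3,np.degrees(c[0][2]),c[2])
for q in(p,c[0]):
  print("overhang",[ (b[:2]-q[:2])@[np.cos(q[2]),np.sin(q[2])]*1e3+55])
s=get_state();print(s['ee_pos'])
```

```text
plate [ 485.81787189 -203.26743902] -7.041283933079685 [[0.1, -0.2], [-0.1, -0.1], [0.6, 0.0], [0.2, 0.6], [0.4, 0.1], [-0.4, 0.1], [0.4, -0.4], [-1.2, -0.1]]
edge [ 467.60909822 -196.3193503 ] -6.896450552895792
side [ 485.01719249 -203.8280873 ] -7.644728235364299 [[0.1, 0.2], [0.1, 0.4], [0.3, 0.1], [-0.2, -0.5], [-0.0, 0.0], [0.2, 0.0], [-0.6, 0.2], [0.1, -0.3]]
overhang [np.float64(36.07682755263433)]
overhang [np.float64(36.74774062748257)]
[ 0.49888051 -0.35005811  0.31304498]
```

Emit:
play_rows(targets=[[-13, 30, 0, 0], [-13, 40, 0, 0], [-13, 40, 0, 0], [-10, 30, 0, 0], [-4, 12, 0, 0]], claw=-1)

```text
t: 16.05
ee_pos: [0.4456, -0.1946, 0.3136]
ee_rot: [[0.992, -0.125, -0.004], [-0.125, -0.992, 0.002], [-0.004, -0.002, -1.0]]
wrist_force: [1.0, -0.5, 0.9]
finger_gap: 0.0854
gripper_force: 0.0
```

Emit:
play_rows(targets=[[0, 0, -15, 0], [0, 0, -15, 0], [0, 0, -5, 0], [0, 0, 0, 0], [0, 0, 0, 0]])

```text
t: 16.68
ee_pos: [0.4476, -0.1983, 0.28]
ee_rot: [[0.992, -0.129, 0.0], [-0.129, -0.992, -0.0], [0.0, 0.0, -1.0]]
wrist_force: [0.2, 0.3, 0.9]
finger_gap: 0.0855
gripper_force: 0.0
```

```bash
python3 m.py pics/s6.png
python3 - <<'E'
from h import *
s=get_state();print(s['ee_pos'],s['finger_gap'])
b=cv2.imread("pics/s6.png")
cv2.imwrite("pics/c6.png",cv2.resize(b[120:220,320:420],None,fx=6,fy=6,interpolation=cv2.INTER_CUBIC))
E
```

```text
[ 0.44758859 -0.19827074  0.27997842] [0.21938677 0.27642113 0.86018735] 0.0
ref (array([56.8, 57.9, 58.7]), np.int32(334))
now (array([75.6, 76.6, 77.5]), np.int32(342))
[ 0.44764165 -0.19819312  0.28018481] 0.08551182930631135
```

View pics/c6.png

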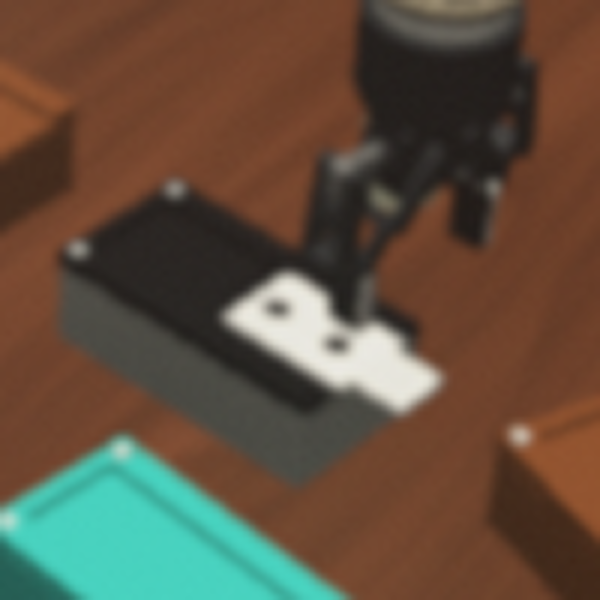

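The open gripper is above the tab: fingertips at about (362,310) and (470,240), still high. I'll descend in front of the tray.

Emit:
play_rows(targets=[[-2, 0, -10, 0], [0, 0, -17, 0], [0, 0, -15, 0], [0, 0, -8, 0], [0, 0, -4, 0]])

```text
t: 17.35
ee_pos: [0.4451, -0.1976, 0.2249]
ee_rot: [[0.992, -0.129, -0.001], [-0.129, -0.992, 0.001], [-0.001, -0.001, -1.0]]
wrist_force: [-1.1, -0.4, 0.1]
finger_gap: 0.0852
gripper_force: 0.0
```

Emit:
play_rows(targets=[[0, 0, -3, 0], [0, 0, -4, 0], [0, 0, -5, 0], [0, 0, -5, 0], [0, 0, 0, 0]])

```text
t: 17.98
ee_pos: [0.4451, -0.1976, 0.2084]
ee_rot: [[0.992, -0.129, -0.001], [-0.129, -0.992, 0.001], [-0.001, -0.0, -1.0]]
wrist_force: [-0.3, -0.2, 1.0]
finger_gap: 0.0855
gripper_force: 0.0
```

```bash
python3 m.py pics/s7.png
```

```text
[ 0.44505867 -0.19757401  0.20840179] [-0.26150954 -0.21025644  1.03185022] 0.0
ref (array([56.8, 57.9, 58.7]), np.int32(334))
now (array([53.6, 54.1, 54.7]), np.int32(106))
```

Emit:
play_rows(targets=[[0, 0, 0, 0], [0, 0, 0, 0], [0, 0, 0, 0]], claw=0)

```text
t: 18.4
ee_pos: [0.4454, -0.1978, 0.209]
ee_rot: [[0.992, -0.129, 0.0], [-0.129, -0.992, -0.0], [0.0, 0.0, -1.0]]
wrist_force: [-0.4, 0.1, -1.1]
finger_gap: 0.0427
gripper_force: 0.0
```

Emit:
play_rows(targets=[[0, 0, 0, 0], [0, 0, 0, 0], [0, 0, 0, 0], [0, 0, 0, 0]], claw=1)

```text
t: 18.9
ee_pos: [0.4454, -0.1977, 0.2091]
ee_rot: [[0.992, -0.129, 0.0], [-0.129, -0.992, -0.0], [0.0, 0.0, -1.0]]
wrist_force: [-1.0, 0.2, 2.4]
finger_gap: 0.0328
gripper_force: 59.1
```

The tab is pinched: gap 33 mm, grip force 59 N. I'll lift gently.

Emit:
play_rows(targets=[[0, 0, 0.5, 0], [0, 0, 1, 0], [0, 0, 2, 0], [0, 0, 4, 0], [0, 0, 6, 0]])

```text
t: 19.52
ee_pos: [0.4451, -0.1977, 0.2225]
ee_rot: [[0.992, -0.129, -0.001], [-0.129, -0.992, 0.0], [-0.001, -0.0, -1.0]]
wrist_force: [-0.4, 1.0, -1.6]
finger_gap: 0.0322
gripper_force: 59.5
```

Emit:
play_rows(targets=[[0, 0, 15, 0], [0, 0, 20, 0], [0, 0, 25, 0], [0, 0, 20, 0], [0, 0, 10, 0]])

```text
t: 20.15
ee_pos: [0.4458, -0.198, 0.3146]
ee_rot: [[0.992, -0.129, 0.003], [-0.129, -0.992, -0.002], [0.003, 0.001, -1.0]]
wrist_force: [0.4, -0.8, -1.7]
finger_gap: 0.0322
gripper_force: 59.6
```

Emit:
play_rows(targets=[[4, 20, 0, 0.6], [8, 40, 0, 1], [8, 40, 0, 1], [8, 40, 0, 1], [8, 40, 0, 1]])

```text
t: 20.78
ee_pos: [0.4812, -0.0165, 0.3125]
ee_rot: [[0.999, -0.048, -0.0], [-0.048, -0.999, 0.0], [-0.0, -0.0, -1.0]]
wrist_force: [0.6, 0.4, -1.1]
finger_gap: 0.0319
gripper_force: 59.7
```

Emit:
play_rows(targets=[[8, 40, 0, 1], [8, 40, 0, 1], [8, 40, 0, 1], [8, 40, 0, 1], [5, 25, 0, 0.6]])

```text
t: 21.4
ee_pos: [0.5183, 0.1691, 0.3125]
ee_rot: [[0.999, 0.033, -0.0], [0.033, -0.999, 0.0], [-0.0, -0.0, -1.0]]
wrist_force: [0.5, -0.3, -1.6]
finger_gap: 0.0323
gripper_force: 59.7
```

Emit:
play_rows(targets=[[1, 10, 0, 0.2], [0, 0, -20, 0], [0, 0, -20, 0], [0, 0, -10, 0], [0, 0, 0, 0]])

```text
t: 22.02
ee_pos: [0.5188, 0.1766, 0.2616]
ee_rot: [[0.999, 0.034, -0.002], [0.034, -0.999, -0.001], [-0.002, 0.001, -1.0]]
wrist_force: [0.5, -0.2, -1.7]
finger_gap: 0.0326
gripper_force: 59.7
```

Run:
```python
from h import *
s=get_state();print(s['ee_pos'],s['ee_rot'],s['finger_gap'],s['gripper_force'],s['wrist_force'])
f=cam("side","pics/s8.png");g=cam("top","pics/t8.png")
b=cv2.imread("pics/s8.png");d=cv2.imread("pics/t8.png");a=cv2.imread("pics/side0.png")
c=[cv2.resize(x,None,fx=5,fy=5,interpolation=cv2.INTER_CUBIC) for x in(b[205:275,225:305],d[145:215,225:300],)]
c3=cv2.resize(a[215:275,225:305],None,fx=5,fy=5,interpolation=cv2.INTER_CUBIC)
cv2.imwrite("pics/c8.png",np.hstack(c)); cv2.imwrite("pics/c8b.png",c3)
```

```text
[0.51882677 0.17664993 0.26158442] [[ 9.99402176e-01  3.44996723e-02 -2.25004473e-03]
 [ 3.44981549e-02 -9.99404509e-01 -7.09786594e-04]
 [-2.27319225e-03  6.31739876e-04 -9.99997217e-01]] 0.032574962366685466 59.71158564090729 [ 0.50091719 -0.1520809  -1.72150113]
```

View pics/c8.png

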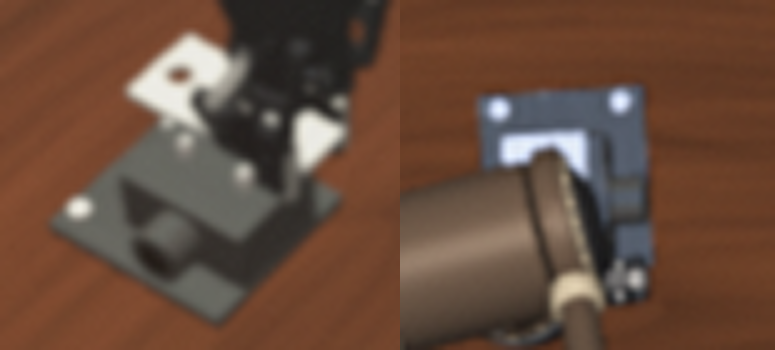

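View pics/c8b.png

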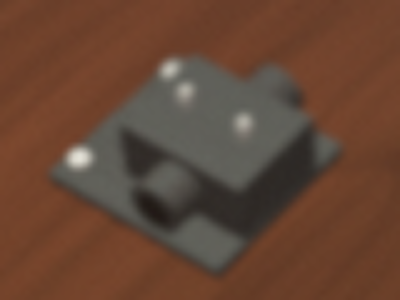

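Side crop: the plate is level in the grip, far hole (178,73), wide-end corners (190,33) and (126,90). Pins at (184,142) and (243,172), the same in the first picture at (185,92) and (244,124). Top crop: wide-end corners at about (500,135) and (587,130).

Run:
```python
from h import *
g=cam("side");f=cam("top");s=get_state();t=s['ee_pos'];yaw=np.arctan2(s['ee_rot'][1,0],s['ee_rot'][0,0])
ho=[[.02,0,.06],[-.02,0,.06],[.042,.032,.05],[-.042,.032,.05],[-.042,-.032,.05],[.042,-.032,.05]]
hp=crop2pix([[185,92],[244,124],[120,125],[242,192],[310,122],[190,57]],[225,215],5)
for n in(2,6):
  a=fit(g,ho[:n],hp[:n],(.58,.18,0));print("housing side",a[0][:2]*1e3,np.degrees(a[0][2]),a[2])
print("tcp",t*1e3,np.degrees(yaw))
zt=t[2]-.150
m=np.array([[.0404+.04,0,zt-.001],[.0404+.055,-.025,zt],[.0404+.055,.025,zt]])
W=np.c_[t[0]+np.cos(yaw)*m[:,0]-np.sin(yaw)*m[:,1],t[1]+np.sin(yaw)*m[:,0]+np.cos(yaw)*m[:,1],m[:,2]]
print("side pred",proj(g,W).round(1).tolist(),"seen",crop2pix([[178,73],[190,33],[126,90]],[225,205],5).round(1).tolist())
print("top pred",proj(f,W[[2,1]]).round(1).tolist(),"seen",crop2pix([[100,135],[187,130]],[225,145],5).round(1).tolist())
a=fit(g,m,crop2pix([[178,73],[190,33],[126,90]],[225,205],5),(t[0],t[1],0));print("TCP by side",a[0][:2]*1e3,np.degrees(a[0][2]),a[2])
```

```text
housing side [578.94096602 178.74606838] 2.8806990235958323 [[0.0, 0.0], [-0.0, -0.0]]
housing side [578.37272395 179.63329518] 3.5145861598278745 [[-0.1, 0.4], [-0.0, 0.2], [-0.8, 0.2], [-0.3, 0.3], [0.9, -0.7], [0.3, -0.5]]
tcp [519.8936281  177.22683175 263.37029861] 2.001548161989671
side pred [[259.6, 218.9], [261.4, 210.9], [248.8, 221.8]] seen [[260.2, 219.2], [262.6, 211.2], [249.8, 222.6]]
top pred [[244.8, 171.5], [261.1, 170.7]] seen [[244.6, 171.6], [262.0, 170.6]]
TCP by side [516.77982424 177.0646131 ] 1.951395506006856 [[0.3, 0.2], [-0.2, 0.1], [-0.1, -0.3]]
```

Emit:
play_rows(targets=[[-0.4, -0.7, -6, 0.5], [0, 0, -10, 0], [0, 0, -12, 0], [0, 0, -8, 0], [0, 0, -4, 0]])

```text
t: 22.85
ee_pos: [0.5185, 0.1765, 0.2213]
ee_rot: [[0.999, 0.044, -0.002], [0.044, -0.999, -0.0], [-0.002, 0.0, -1.0]]
wrist_force: [0.4, 0.4, -2.5]
finger_gap: 0.0323
gripper_force: 59.7
```

Emit:
play_rows(targets=[[0, 0, -2, 0], [0, 0, 0, 0], [0, 0, 0, 0]])

```text
t: 23.22
ee_pos: [0.5192, 0.1766, 0.2208]
ee_rot: [[0.999, 0.044, 0.001], [0.044, -0.999, 0.0], [0.001, -0.0, -1.0]]
wrist_force: [0.4, -0.1, -1.6]
finger_gap: 0.0325
gripper_force: 59.7
```

Run:
```python
from h import *
s=get_state();t=s['ee_pos'];yaw=np.arctan2(s['ee_rot'][1,0],s['ee_rot'][0,0]);print(t*1e3,np.degrees(yaw),s['wrist_force'],s['torque'])
g=cam("side","pics/s9.png")
# bright-plate mask & dark hole inside, wide end
zt=t[2]-.150;L=.0404
P=lambda x,y,z:[t[0]+np.cos(yaw)*x-np.sin(yaw)*y,t[1]+np.sin(yaw)*x+np.cos(yaw)*y,z]
print("pred hole,corners",proj(g,[P(L+.04,0,zt),P(L+.055,-.025,zt),P(L+.055,.025,zt)]).round(1).tolist())
im=g["image"].min(2)[205:245,235:290]
for r in im[::1][10:36]: print(''.join('#' if v>150 else '+' if v>110 else '.' for v in r))
```

```text
[519.15933579 176.63613119 220.78084818] 2.518694718593176 [ 0.41536012 -0.06331313 -1.58660697] [-0.03040927  0.13556443 -0.02335674]
pred hole,corners [[261.0, 230.2], [262.7, 222.4], [250.6, 233.4]]
.......................................................
.......................................................
.......................................................
.......................................................
.......................................................
.......................................................
.......................................................
.......................................................
..........................+###+........................
.........................+######+......................
........................+#########+....................
.......................+###########+...................
......................+#############+..................
.....................+##############+..................
....................+#####+##########+++...............
...................+#####++++#########++...............
..................+######+++##########++...............
.................+###################++................
.................####################+.................
.................###################++.................
.................+############+.+++++..................
..................++#########+...+++...................
....................++#######+...++....................
.....................++######+.....................+++.
.......................++#####+.............+.....+####
.........................++####+............+.....#####
```

Emit:
play_rows(targets=[[0.7, -0.2, -1, 0], [0, 0, -1, 0], [0, 0, -1, 0], [0, 0, -1, 0], [0, 0, 0, 0]])

```text
t: 23.9
ee_pos: [0.5195, 0.1764, 0.2162]
ee_rot: [[0.999, 0.044, -0.0], [0.044, -0.999, -0.0], [-0.0, 0.0, -1.0]]
wrist_force: [0.7, 0.7, -2.2]
finger_gap: 0.0323
gripper_force: 59.7
```

Emit:
play_rows(targets=[[0, 0, -0.5, 0], [0, 0, -0.5, 0], [0, 0, -0.5, 0], [0, 0, -0.5, 0], [0, 0, 0, 0]])

```text
t: 24.52
ee_pos: [0.5196, 0.1764, 0.2143]
ee_rot: [[0.999, 0.044, -0.0], [0.044, -0.999, -0.0], [-0.0, 0.0, -1.0]]
wrist_force: [0.5, 0.0, -1.0]
finger_gap: 0.0323
gripper_force: 59.7
```

Emit:
play_rows(targets=[[0, 0, -0.5, 0], [0, 0, -0.5, 0], [0, 0, -0.5, 0], [0, 0, -0.5, 0], [0, 0, 0, 0]])

```text
t: 25.15
ee_pos: [0.5196, 0.1764, 0.2123]
ee_rot: [[0.999, 0.044, -0.0], [0.044, -0.999, -0.0], [-0.0, 0.0, -1.0]]
wrist_force: [0.2, 0.6, -2.1]
finger_gap: 0.0325
gripper_force: 59.7
```

Emit:
play_rows(targets=[[0, 0, -0.5, 0], [0, 0, -0.5, 0], [0, 0, -0.5, 0], [0, 0, -0.5, 0], [0, 0, 0, 0]])

```text
t: 25.78
ee_pos: [0.5196, 0.1764, 0.2103]
ee_rot: [[0.999, 0.044, -0.0], [0.044, -0.999, -0.0], [-0.0, 0.0, -1.0]]
wrist_force: [1.0, 0.6, -1.7]
finger_gap: 0.0324
gripper_force: 59.7
```

Emit:
play_rows(targets=[[0, 0, -0.5, 0], [0, 0, -0.5, 0], [0, 0, -0.5, 0], [0, 0, -0.5, 0], [0, 0, 0, 0]])

```text
t: 26.4
ee_pos: [0.5196, 0.1764, 0.2083]
ee_rot: [[0.999, 0.044, -0.0], [0.044, -0.999, -0.0], [-0.0, 0.0, -1.0]]
wrist_force: [-0.2, -0.1, -0.5]
finger_gap: 0.0325
gripper_force: 59.7
```

Emit:
play_rows(targets=[[0, 0, -0.4, 0], [0, 0, -0.4, 0], [0, 0, -0.4, 0], [0, 0, -0.3, 0], [0, 0, 0, 0]])

```text
t: 27.02
ee_pos: [0.5196, 0.1764, 0.2069]
ee_rot: [[0.999, 0.044, -0.0], [0.044, -0.999, -0.0], [-0.0, 0.0, -1.0]]
wrist_force: [0.4, 0.4, -0.2]
finger_gap: 0.0322
gripper_force: 59.7
```

Emit:
play_rows(targets=[[0, 0, -0.3, 0], [0, 0, -0.3, 0], [0, 0, 0, 0]])

```text
t: 27.4
ee_pos: [0.5196, 0.1764, 0.2063]
ee_rot: [[0.999, 0.044, -0.0], [0.044, -0.999, -0.0], [-0.0, 0.0, -1.0]]
wrist_force: [0.2, 1.0, -0.8]
finger_gap: 0.0323
gripper_force: 59.7
```

Emit:
play_rows(targets=[[0, 0, -0.3, 0], [0, 0, -0.3, 0], [0, 0, 0, 0]])

```text
t: 27.78
ee_pos: [0.5196, 0.1764, 0.2056]
ee_rot: [[0.999, 0.044, -0.0], [0.044, -0.999, -0.0], [-0.0, 0.0, -1.0]]
wrist_force: [-0.3, 0.3, -1.9]
finger_gap: 0.0323
gripper_force: 59.7
```

Run:
```python
from h import *
s=get_state();print(s['ee_pos']*1e3,s['wrist_force'],s['torque'])
```

```text
[519.59145126 176.37561517 205.64356256] [-0.34065641  0.2761338  -1.88481608] [-0.0204509   0.06605488 -0.07044099]
```

Still free (51.6 mm underside). Continuing to contact.

Emit:
play_rows(targets=[[0, 0, -0.3, 0], [0, 0, -0.3, 0], [0, 0, 0, 0]])

```text
t: 28.15
ee_pos: [0.5196, 0.1764, 0.2051]
ee_rot: [[0.999, 0.044, 0.0], [0.044, -0.999, -0.0], [0.0, 0.0, -1.0]]
wrist_force: [-0.5, 0.6, -1.6]
finger_gap: 0.0322
gripper_force: 59.7
```

Emit:
play_rows(targets=[[0, 0, -0.3, 0], [0, 0, -0.2, 0], [0, 0, 0, 0]])

```text
t: 28.52
ee_pos: [0.5196, 0.1764, 0.2046]
ee_rot: [[0.999, 0.044, -0.0], [0.044, -0.999, -0.0], [-0.0, 0.0, -1.0]]
wrist_force: [0.1, 0.1, -0.8]
finger_gap: 0.0323
gripper_force: 59.8
```

Emit:
play_rows(targets=[[0, 0, -0.2, 0], [0, 0, 0, 0], [0, 0, 0, 0]])

```text
t: 28.9
ee_pos: [0.5196, 0.1764, 0.2044]
ee_rot: [[0.999, 0.044, 0.0], [0.044, -0.999, 0.0], [0.0, -0.0, -1.0]]
wrist_force: [-0.8, 1.1, -1.1]
finger_gap: 0.0322
gripper_force: 59.8
```

Emit:
play_rows(targets=[[0, 0, -0.2, 0], [0, 0, -0.1, 0], [0, 0, 0, 0]])

```text
t: 29.28
ee_pos: [0.5197, 0.1764, 0.2043]
ee_rot: [[0.999, 0.044, -0.0], [0.044, -0.999, 0.0], [-0.0, -0.0, -1.0]]
wrist_force: [-2.6, -0.3, 2.7]
finger_gap: 0.0322
gripper_force: 60.0
```

Emit:
play_rows(targets=[[0, 0, -0.2, 0], [0, 0, 0, 0], [0, 0, 0, 0]])

```text
t: 29.65
ee_pos: [0.5197, 0.1764, 0.2042]
ee_rot: [[0.999, 0.044, 0.0], [0.044, -0.999, 0.0], [0.0, -0.0, -1.0]]
wrist_force: [-2.5, -1.0, 4.5]
finger_gap: 0.0323
gripper_force: 60.2
```

Emit:
play_rows(targets=[[0, 0, -0.2, 0], [0, 0, 0, 0], [0, 0, 0, 0]])

```text
t: 30.02
ee_pos: [0.5197, 0.1764, 0.204]
ee_rot: [[0.999, 0.044, -0.0], [0.044, -0.999, -0.0], [-0.0, 0.0, -1.0]]
wrist_force: [-3.0, -1.7, 6.0]
finger_gap: 0.0322
gripper_force: 60.3
```

Contact at the seated height (underside about 50 mm), with light force. Ease off and release.

Emit:
play_rows(targets=[[0, 0, 0.2, 0], [0, 0, 0.1, 0]])

```text
t: 30.28
ee_pos: [0.5197, 0.1764, 0.2041]
ee_rot: [[0.999, 0.044, 0.0], [0.044, -0.999, 0.0], [0.0, -0.0, -1.0]]
wrist_force: [-2.0, -0.9, 5.9]
finger_gap: 0.0322
gripper_force: 60.2
```

Emit:
play_rows(targets=[[0, 0, 0, 0], [0, 0, 0, 0], [0, 0, 0, 0], [0, 0, 0, 0]], claw=-0.4)

```text
t: 30.78
ee_pos: [0.5197, 0.1764, 0.2038]
ee_rot: [[0.999, 0.044, 0.0], [0.044, -0.999, 0.0], [0.0, -0.0, -1.0]]
wrist_force: [-0.4, -0.5, 0.6]
finger_gap: 0.0596
gripper_force: 0.0
```

Emit:
play_rows(targets=[[0, 0, 2, 0], [0, 0, 5, 0], [0, 0, 10, 0], [0, 0, 20, 0], [0, 0, 30, 0]])

```text
t: 31.4
ee_pos: [0.5192, 0.1763, 0.2715]
ee_rot: [[0.999, 0.044, -0.001], [0.044, -0.999, -0.0], [-0.001, 0.0, -1.0]]
wrist_force: [-0.2, 0.1, 0.2]
finger_gap: 0.0598
gripper_force: 0.0
```

Emit:
play_rows(targets=[[0, 0, 40, 0], [-10, 0, 30, 0], [-20, -50, 0, 0], [-20, -50, 0, 0], [-20, -50, 0, 0]])

```text
t: 32.02
ee_pos: [0.4489, 0.0253, 0.3421]
ee_rot: [[0.999, 0.045, 0.002], [0.045, -0.999, -0.0], [0.002, 0.0, -1.0]]
wrist_force: [0.8, -0.8, -0.2]
finger_gap: 0.0598
gripper_force: 0.0
```

Emit:
play_rows(targets=[[0, -50, 0, 0], [0, -40, 0, 0], [0, -20, 0, 0], [0, 0, 0, 0], [0, 0, 0, 0]])

```text
t: 32.65
ee_pos: [0.4495, -0.0832, 0.3413]
ee_rot: [[0.999, 0.044, 0.0], [0.044, -0.999, 0.0], [0.0, -0.0, -1.0]]
wrist_force: [0.3, 0.9, -0.2]
finger_gap: 0.0595
gripper_force: 0.0
```

Run:
```python
from h import *
s=get_state();print(s['t'],s['ee_pos']*1e3,s['wrist_force'])
f=cam("top","pics/t10.png");g=cam("side","pics/s10.png")
def asc(im,r0,r1,c0,c1):
    for r in im.min(2)[r0:r1,c0:c1]: print(''.join('#' if v>170 else '+' if v>125 else '-' if v>95 else '.' for v in r))
print("top",(228,155));asc(f["image"],155,212,228,290)
print("side",(235,215));asc(g["image"],215,262,235,300)
h=np.array([.5792,.1789]);y=np.radians(2.5)
m=np.array([[.02,0,.054],[-.02,0,.054],[-.075,.017,.054],[-.075,-.017,.054],[.035,.025,.054],[.035,-.025,.054],[-.043,.025,.054],[-.043,-.025,.054]])
W=np.c_[h[0]+np.cos(y)*m[:,0]-np.sin(y)*m[:,1],h[1]+np.sin(y)*m[:,0]+np.cos(y)*m[:,1],m[:,2]]
print((proj(f,W)-[228,155]).round(1).tolist());print((proj(g,W)-[235,215]).round(1).tolist())
```

```text
32.65 [449.53795929 -83.20357225 341.32101083] [ 0.28930498  0.88061663 -0.20992366]
top (228, 155)
..............................................................
..............................................................
..............................................................
..............................................................
..............................................................
..............................................................
..............................................................
........................................--....................
.......................................++++-..................
...............---....................-+###-..................
..............-+##+...................-####-..................
.............--###+-...................+##+-..................
.............-+###+-...................-++-...................
..............-+#+-...........................................
...............---............................................
.......................................................
[... 5234 characters left out ...]
............
.............--..................................................
.................................................................
.................................................................
.................................................................
.................................................................
............................---..................................
...........................------................................
[[27.8, 23.4], [28.4, 35.9], [23.9, 53.5], [34.6, 52.9], [19.8, 19.3], [35.4, 18.3], [20.9, 43.6], [36.6, 42.7]]
[[26.7, 19.5], [38.4, 25.9], [50.9, 39.1], [58.9, 31.0], [16.3, 22.7], [28.4, 11.7], [39.2, 35.6], [51.1, 24.0]]
```

The plate matches the model's seated pose in both views (flat at z = 54 mm, pins in the holes, tab over the front). Handing in.

```bash
python3 -c "
from station import *
print(job_done())"
```

```text
the job is handed in; nothing more can be done
None
```

The cover plate is on the pump housing, flat and fully down over both pins with its tab out over the front face; I let go and handed the job in at about 33 s, though the first slide attempt slipped about 9 mm across the plate before it moved.

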